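Set up the tile cutter with its support arms out and the tile squared to the stops

TASK

Get the tile cutter ready to score the white tile lying loosely on its bed. First swing the two folded support arms, one on each side, all the way out until each snaps into its end detent; then push the tile home so that its long edge is flush along the far fence, and then slide it along the fence until its end is flush against the side stop. Leave the side stop where it is clamped, keep the tile flat on the bed, and do not disturb the tub, the nippers or the stack of spare tiles.

Things in the scene. Friction and masses are not known exactly. Their poses are not given: they have to be found in the camera images.
- cutter: Manual tile cutter, fixed on the bench: grey base 450 x 120 mm (x -325 to +125), black rubber bed 120 mm wide, its flat top 35 mm above the bench. Origin: at bench height, on the centre line, midway between the two support-arm pivots. x points along the rails towards the fence (away from the robot), y left, z up.
- fence_mid (a point): Middle of the fence's front face at the height of the bed top: 60 mm ahead of the cutter's origin, 35 mm up; axes as the cutter's. The fence is an aluminium bar across the bed, from 160 mm right to 200 mm left of this point, 18 mm thick, top 55 mm above the bench.
- rail_mid (a point): Point in the middle of the single steel rail over the bed along the centre line, 82 mm above the bench. The rail is 20 mm wide, 16 mm high: top 90 mm, underside 74 mm up. Towers 98 mm high hold it at x = -300 and +103 mm of the cutter. The scoring carriage, not used, is parked on it at x = -276 to -210 mm, 44 mm wide; its handle slopes up and back to x = -357 mm, 256 mm up.
- brace_left (a joint): Angle of the left support arm on its upright pivot, rad: 0 = folded back along the base, pointing to the robot; 1.571 = straight out to the left, at its stop. Starts at 0.25 to 0.6. Swings easily (0.4 N at the arm's end) and stays where it is left; from about 0.95 rad a sprung roller resists (3 to 4 N at the end); past about 1.4 rad it snaps the arm on to the stop at 1.571 and holds it.
- brace_right (a joint): Angle of the right support arm, the mirror image: 0 = folded back, pointing to the robot; 1.571 = straight out to the right, at its stop. Same friction and detent.
- brace_left_pivot (a point): Upright pivot of the left support arm, at the height of the arm's top (33.5 mm above the bench, 1.5 mm below the bed top); 95 mm left of the cutter's centre line, 35 mm outside the base.
- brace_right_pivot (a point): Upright pivot of the right support arm, likewise, 95 mm right of the centre line.
- brace_left_end (a point): Centre of the left support arm's round end (26 mm diameter), on its top, 147 mm from the pivot. The arm is a flat aluminium bar, 22 mm wide, 13 mm thick (20.5 to 33.5 mm above the bench) with black rubber pads on top. Only a lug at the pivot lies under it; between its outer half and the base there is room for a finger to push it outwards.
- brace_right_end (a point): Centre of the right support arm's round end, likewise. Near their pivots the arms pass under the overhanging tile without touching it.
- stop_face (a point): Middle of the side stop's face. The stop is a steel blade clamped on the left part of the fence at right angles to it: 66 mm long from the fence towards the robot, 8 mm thick, 36 to 52 mm above the bench. The face looks right (-y of the cutter); the tile's left end goes against it. Axes as the cutter's. Set 125 to 165 mm left of the centre line; slips along the fence only above 40 N.
- tile: The white ceramic wall tile, 100 x 250 x 8 mm, about 0.42 kg, lying flat on the bed under the rail, somewhat skewed, short of the fence and to the right of the side stop, overhanging the bed at both ends. Origin: centre of its underside (35 mm above the bench as it lies on the bed, so its top is 43 mm up). x along its short side (100 mm), y along its long side (250 mm).
- tub: Bystander: a clear plastic tub of mosaic pieces, 112 mm wide, 58 mm high; origin under its centre.
- nippers: Bystander: tile nippers lying on the bench, 170 mm long, black grips, 16 mm high; origin under the joint of the jaws.
- spare_tiles: Bystander: a stack of four more white tiles on the bench to the right of the cutter, nearer the robot; 100 x 250 x 32 mm; origin under its centre.

How it is judged:
By the outcome, as a careful person would: the job done as asked, in the order asked, and still so for the second after the job is handed in, with the robot touching nothing.
It also fails if it takes over 72 s, if anything falls off the work surface, if the arm or the gripper's body presses on something with over 40 N, if the wrist force passes 120 N, or if a joint passes its speed limit or range.

ROBOT

A 6-joint arm with a two-finger parallel gripper is mounted at the origin on the work surface. World frame = base frame: x ahead of the robot, y to its left, z up, the work surface at z = 0. Lengths are in m, angles in rad, forces in N, time in s.
With the tool pointing down it reaches from about 0.25 to 0.775 m from the base axis. Payload 4 kg.
Tool frame: the origin (TCP) lies on the centre line of the jaws, within the pads' length; the fingertips stand 14 mm ahead of it and the grasp point (between the pads) lies 5 mm behind it (robot.tcp_to_tips is the distance from the TCP to the fingertips, in m); z points along the fingers, y is the line along which they close (so a half turn about z gives the same grasp; the last joint's range is limited). The gripper opens to 94 mm and grips with 3 to 60 N. Pads are 16 mm wide; open, the fingers measure 119 mm over their backs; the gripper's body (75 mm by 177 mm) begins 78 mm behind the grasp point.
Start: joints at [1.176, 0.087, 1.371, -0, 1.684, -0.103], TCP at [0.158, 0.527, 0.22] pointing down, gripper open.
Joint ranges: [-3.1, 3.1], [-0.76, 2.03], [0.27, 2.55], [-1.08, 4.22], [0.17, 2.65], [-2.57, 2.57]. Speed limits (rad/s): [2.79, 2.79, 3.14, 3.14, 3.14, 3.14].

INTERFACE

Orientations are given as [roll, pitch, yaw] about the fixed x, y, z axes, in that order (R = Rz(yaw) Ry(pitch) Rx(roll)).
In Python, from bench import robot gives the robot as it stands.
- The arm moves only by the tool carry_out, never from a script. Its argument "increments" is a list of rows, each a list of 3 entries, a list of its own where there are three numbers: the closure in counts, from 0 (fully open) to 255 (shut), then the shift along the tool's x, y, z in mm, then the turn about the tool's z in degrees. In form: [[fingers, [dx, dy, dz], twist], ...]. A call has 1 to 8 rows; each row shifts and turns the commanded pose from where the row before left it, along the tool's axes as they then stand; what a row does not reach is not made up. A row lasts 1/10 s, in which the tool goes at most 50 mm and 8.59 degrees, less where a joint would pass 70% of its speed; a pose out of reach is approached as far as the arm can. A call with a gripper value outside its range is refused whole. The fingers move at their own pace and stop on an object; the grip force is fixed at half the most. Time passes only in rows, so rows that do not move let the fingers close. It gives the time, the measured TCP pose, the force, the opening and the grip force at its end, in the units of the state.
- robot.get_obs(): the state, without advancing time (a new reading comes with each control period).
- robot.snapshot(name): name is "side" or "top"; returns the picture (480x640x3 uint8, blue, green, red); there is no depth.
- robot.get_calibration(name): a dict with "vfov" (degrees; the focal length in pixels is half the picture's height over the tangent of half this angle, whatever the lens; pixels are square), "cx", "cy" (the principal point, pixels), "T" (4x4, takes a point from camera to world coordinates). Camera axes: x right, y down, z forward; pixel columns grow to the right and rows downward; lengths in m; the calibration is good to about 2 mm. A picture is of the moment at which its call begins. get_calibration takes no time and is no camera call.
- robot.close_job(): hands the job in; it is judged then, once.
The state is a dict: "time": time; "joint_positions": joint angles; "qvel": joint speeds; "joint_torque": joint torques, N m; "tool_pos": TCP position; "ee_rot": TCP orientation; "wrist_force": force on the tool from outside, world axes, zero at the start; "wrist_torque": the same for the moment, N m; "width": finger opening in m; "finger_force": force on a finger pad.
Only numpy, scipy, OpenCV 4.12 (cv2) and the standard library are available. Lean on these libraries where they do the work, as an engineer would, in place of code of your own. Each camera call takes 0.05 s, during which the arm holds its last target. There are 200 camera calls.

## Working session

There is one attempt and no reset: what is moved stays moved. The work goes in short steps, Python scripts to look and compute and a tool call to move; the robot and the scene stay as the last step left them, time stands still between calls to the robot, and variables do not carry over. Pictures are saved under pics/ and viewed, at most 10 in all, crops included, and the job is handed in when it is done.

Besides the shell and the picture viewer there is one more tool, called after ">>>" as name([rows], argument=value, ...), one row to a line, values as JSON. carry_out: Moves the arm, as the interface text tells. Its arguments: {"type":"object","properties":{"increments":{"type":"array","items":{"type":"array"}}},"required":["increments"]}

```bash
mkdir -p pics; python3 - <<'E'
from bench import robot
import cv2,numpy as np
for n in("top","side"):
    cv2.imwrite(f"pics/{n}0.png",robot.snapshot(n)); c=robot.get_calibration(n); print(n,c["vfov"],c["cx"],c["cy"],np.round(c["T"],4).tolist(), [k for k in c])
o=robot.get_obs(); print(o)
E
```

```text
top 47.599071612953104 320.5073238636517 245.31533597957457 [[0.0246, -0.9978, 0.062, 0.4382], [-0.9997, -0.0245, 0.0034, -0.008], [-0.0019, -0.0621, -0.9981, 1.3513], [0.0, 0.0, 0.0, 1.0]] ['vfov', 'cx', 'cy', 'T']
side 48.84117469867191 315.3580998316706 235.78933334483585 [[0.7271, -0.5096, 0.46, -0.2126], [-0.6863, -0.5548, 0.4703, -0.7292], [0.0155, -0.6577, -0.7531, 1.2433], [0.0, 0.0, 0.0, 1.0]] ['vfov', 'cx', 'cy', 'T']
{'time': 0.1, 'joint_positions': array([ 1.17588998e+00,  8.78582097e-02,  1.37204706e+00, -2.25040532e-05,
        1.68362335e+00, -1.03081849e-01]), 'qvel': array([-0.00137411, -0.00092051, -0.00250109,  0.00225426, -0.00058883,
       -0.00034579]), 'joint_torque': array([ 1.70783394e-03, -3.41249299e+01, -3.03302550e+01,  7.18916254e-02,
        3.04161001e-02, -8.06641947e-05]), 'tool_pos': array([0.15805987, 0.52632036, 0.21846216]), 'ee_rot': array([-3.13966466e+00, -1.76962787e-04,  2.84976547e+00]), 'wrist_force': array([-0.7598271 ,  0.18003236, -0.37505467]), 'wrist_torque': array([0.07974661, 0.03579585, 0.03695806]), 'finger_force': 0.0, 'width': 0.09416254824126331}
```

View pics/top0.png

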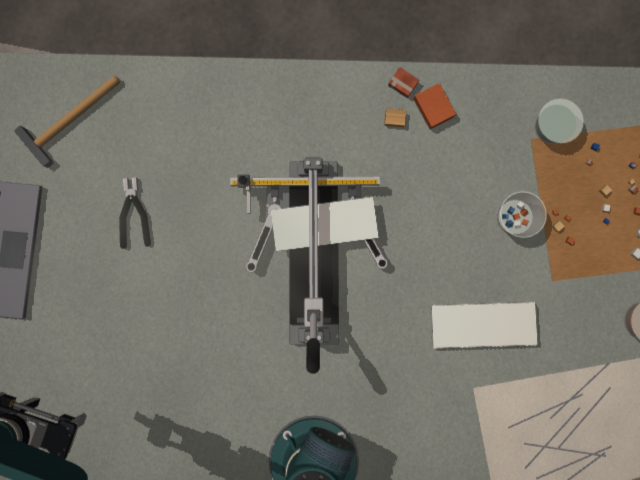

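View pics/side0.png

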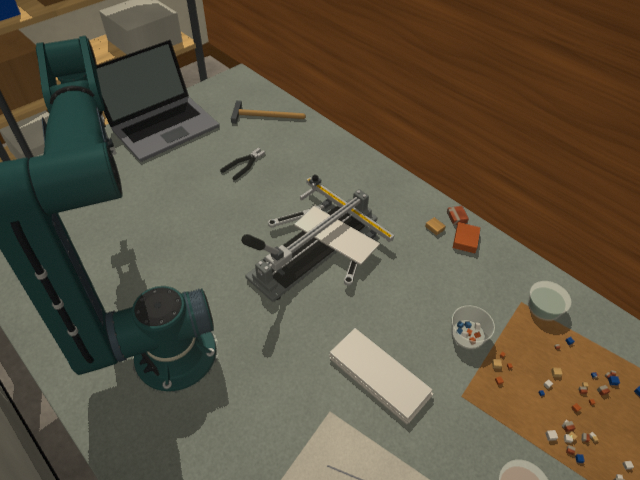

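The top view shows the cutter along x. The fence runs (231,182)-(380,181), the stop blade is near (248,200), the tile spans (272..378, 198..250), and the brace ends are near (251,267) and (382,263). The side view agrees. I'll enlarge the top view for precise pixels.

```bash
cat > h.py <<'E'
from bench import robot
import cv2,numpy as np
def ray(n,u,v,z):
    c=robot.get_calibration(n);T=np.array(c["T"]);f=240/np.tan(np.radians(c["vfov"])/2)
    d=T[:3,:3]@np.array([(u-c["cx"])/f,(v-c["cy"])/f,1]);o=T[:3,3]
    return o+d*(z-o[2])/d[2]
def proj(n,p):
    c=robot.get_calibration(n);T=np.array(c["T"]);f=240/np.tan(np.radians(c["vfov"])/2)
    q=T[:3,:3].T@(np.array(p)-T[:3,3]); return q[:2]/q[2]*f+[c["cx"],c["cy"]]
E
python3 - <<'E'
from h import *
im=cv2.imread("pics/top0.png")
cv2.imwrite("pics/c1.png",cv2.resize(im[150:290,220:400],None,fx=4.2,fy=4.2,interpolation=cv2.INTER_CUBIC))
m=((im.min(2)>175)&(im.max(2).astype(int)-im.min(2)<40)).astype(np.uint8); m[:, :255]=0; m[:,395:]=0; m[:192]=0;m[255:]=0
m=cv2.morphologyEx(m,cv2.MORPH_OPEN,np.ones((3,3)))
mm=cv2.morphologyEx(np.pad(m,30),cv2.MORPH_CLOSE,np.ones((5,31)))[30:-30,30:-30]
c=max(cv2.findContours(mm,0,2)[0],key=cv2.contourArea)
r=cv2.minAreaRect(c);print(r)
for p in cv2.boxPoints(r):print(p,ray("top",*p,.043).round(4))
E
```

```text
((323.9652404785156, 223.2278594970703), (39.65688705444336, 102.99393463134766), 82.7249984741211)
[270.37192 210.08018] [0.602  0.1197 0.043 ]
[372.5367  197.03789] [ 0.6398 -0.1267  0.043 ]
[377.55856 236.37553] [ 0.5445 -0.1406  0.043 ]
[275.39377 249.41783] [0.507  0.1048 0.043 ]
```

View pics/c1.png

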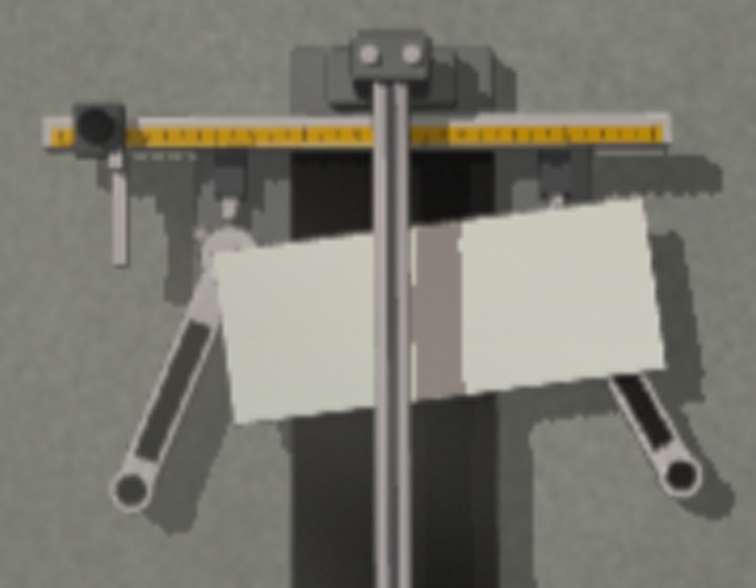

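The crop (×4.2, offset 220,150) shows the tile corners at (215,253), (642,197), (665,368), (238,423). The brace ends are at (131,490) and (681,475), the fence front edge runs (45,150)-(668,143), and the stop face is at x≈128, down to y=265.

```bash
python3 - <<'E'
from h import *
P=dict(tTL=(215,253,.043),tTR=(642,197,.043),tBR=(665,368,.043),tBL=(238,423,.043),bL=(131,490,.0335),bR=(681,475,.0335),pL=(228,250,.0335),
fL=(45,150,.055),fR=(668,143,.055),stopN=(128,265,.052),stopF=(128,160,.052),railF=(390,100,.09),railN=(391,580,.09))
W={k:ray("top",220+(u+.5)/4.2-.5,150+(v+.5)/4.2-.5,z) for k,(u,v,z) in P.items()}
for k in W:print(k,W[k].round(4))
f=W['fL']-W['fR']; L=np.hypot(*f[:2]);yaw=np.arctan2(-f[0],f[1]);print("len",L,"yaw",yaw)
y=f[:2]/L; x=np.array([y[1],-y[0]])
fm=W['fR'][:2]+y*.16*L/.36; o=fm-.06*x
print("origin",o,"fm",fm)
for k in W: d=W[k][:2]-o; print(k,(1e3*np.array([d@x,d@y])).round(1))
from h import robot
print("pivots",o+.095*y,o-.095*y)
E
```

```text
tTL [0.6025 0.1187 0.043 ]
tTR [ 0.641  -0.1265  0.043 ]
tBR [ 0.5425 -0.1416  0.043 ]
tBL [0.5049 0.1026 0.043 ]
bL [0.4652 0.1639 0.0335]
bR [ 0.4816 -0.1529  0.0335]
pL [0.6057 0.1121 0.0335]
fL [0.6579 0.2166 0.055 ]
fR [ 0.6707 -0.1397  0.055 ]
stopN [0.5933 0.1674 0.052 ]
stopF [0.6538 0.1693 0.052 ]
railF [0.6848 0.0192 0.09  ]
railN [0.4181 0.0118 0.09  ]
len 0.3565784934455858 yaw 0.03563230806549428
origin [0.6050449  0.01652319] fm [0.66500682 0.01866068]
tTL [  1.1 102.2]
tTR [  30.9 -144.2]
tBR [ -68.2 -155.8]
tBL [-97.1  89.5]
bL [-134.5  152.2]
bR [-129.4 -164.9]
pL [ 4.  95.5]
fL [ 60.  198.1]
fR [  60.  -158.5]
stopN [ -6.4 151.2]
stopF [ 54.2 151. ]
railF [79.8 -0.2]
railN [-187.    2.]
pivots [0.60166055 0.11146289] [ 0.60842926 -0.0784165 ]
```

>>> carry_out([
  [255,[0,0,0],-6.2],
  [255,[0,0,0],-6.2],
  [255,[0,0,0],-6.2],
  [255,[-28,-37,0],0],
  [255,[-28,-37,0],0],
  [255,[-28,-37,0],0],
  [255,[-28,-37,0],0],
  [255,[-28,-37,0],0],
])

```text
time: 0.9
tool_pos: [0.3048, 0.3448, 0.219]
ee_rot: [-3.141, -0.0, -3.108]
wrist_force: [0.2, 0.0, 1.0]
width: 0.0338
finger_force: 0.0
```

```bash
cat >> h.py <<'E'
YAW=.033; O=np.array([.6050,.0165])
cx=np.array([np.cos(YAW),np.sin(YAW)]); cy=np.array([-cx[1],cx[0]])
def cut(p): d=np.array(p[:2])-O; return 1e3*np.array([d@cx,d@cy])
def where():
    o=robot.get_obs(); p=o["tool_pos"]; f=o["wrist_force"]; r=o["ee_rot"]
    print("t %.2f cutter"%o["time"],cut(p).round(1),"tipz %.1f"%(1e3*p[2]-14),"yaw rel deg %.2f"%np.degrees((r[2]-YAW)%(2*np.pi)-np.pi),"tilt",np.degrees(r[:2]).round(2),"F",f.round(1),"w",round(o["width"]*1e3,1))
    return cut(p)
E
python3 -c "
from h import *
where()"
```

```text
t 0.90 cutter [-289.2  338. ] tipz 205.0 yaw rel deg 0.02 tilt [-1.7998e+02 -2.0000e-02] F [0.2 0.  1. ] w 33.8
```

>>> carry_out([
  [255,[-28,-37,0],0],
  [255,[-28,-37,0],0],
  [255,[-28,-37,0],0],
  [255,[-28,-37,0],0],
  [255,[-28,-37,0],0],
  [255,[-25,-38,0],0],
  [255,[0,0,45],0],
  [255,[0,0,45],0],
])

```text
time: 1.7
tool_pos: [0.4783, 0.1275, 0.1294]
ee_rot: [3.141, 0.004, -3.112]
wrist_force: [1.4, 0.4, 0.0]
width: 0.0005
finger_force: 0.0
```

>>> carry_out([
  [255,[0,0,35],0],
  [255,[0,0,25],0],
  [255,[0,0,0],0],
])

```text
time: 2.0
tool_pos: [0.4726, 0.1283, 0.0646]
ee_rot: [-3.14, -0.01, -3.109]
wrist_force: [-1.2, 0.2, 0.8]
width: 0.0005
finger_force: 0.0
```

```bash
python3 - <<'E'
from h import *
where(); im=robot.snapshot("side"); cv2.imwrite("pics/s1.png",cv2.resize(im[130:330,220:420],None,fx=3,fy=3,interpolation=2))
E
```

```text
t 2.00 cutter [-128.6  116.1] tipz 50.6 yaw rel deg -0.03 tilt [-179.93   -0.6 ] F [-1.2  0.2  0.8] w 0.5
```

View pics/s1.png

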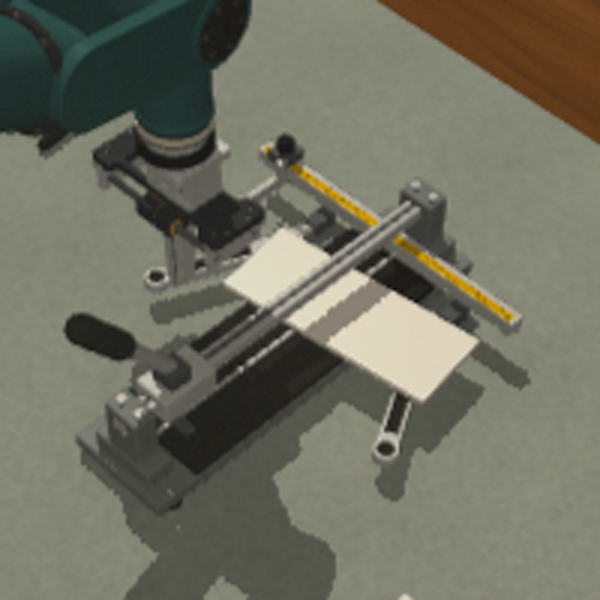

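>>> carry_out([
  [255,[0,0,22],0],
  [255,[0,0,14],0],
  [255,[0,0,0],0],
  [255,[-4,16,0],0],
  [255,[-7,15,0],0],
  [255,[-6,15,0],0],
  [255,[-11,13,0],0],
  [255,[-10,12,0],0],
])

```text
time: 2.85
tool_pos: [0.5129, 0.2022, 0.0342]
ee_rot: [-3.14, 0.001, -3.108]
wrist_force: [-2.1, -5.3, 1.4]
width: 0.0005
finger_force: 2.0
```

```bash
python3 -c "
from h import *
where()"
```

```text
t 2.85 cutter [-85.9 188.6] tipz 20.2 yaw rel deg 0.05 tilt [-1.7994e+02  3.0000e-02] F [-2.1 -5.3  1.4] w 0.5
```

>>> carry_out([
  [255,[-10,8,0],0],
  [255,[-10,7,0],0],
  [255,[-9,5,0],0],
  [255,[-10,4,0],0],
  [255,[-10,3,0],0],
  [255,[-9,3,0],0],
  [255,[-4,0,0],0],
  [255,[0,0,0],0],
])

```text
time: 3.65
tool_pos: [0.5738, 0.2332, 0.0335]
ee_rot: [3.141, 0.0, -3.109]
wrist_force: [0.3, -0.9, -0.2]
width: 0.0004
finger_force: 0.0
```

```bash
python3 - <<'E'
from h import *
where()
E
```

```text
t 3.65 cutter [-24.1 217.6] tipz 19.5 yaw rel deg -0.03 tilt [1.7999e+02 2.0000e-02] F [ 0.3 -0.9 -0.2] w 0.4
```

>>> carry_out([
  [255,[25,0,0],0],
  [255,[0,0,-48],0],
  [255,[0,0,-48],0],
  [255,[11,-48,-4],0],
  [255,[11,-48,0],0],
  [255,[11,-48,0],0],
  [255,[11,-48,0],0],
  [255,[11,-48,0],0],
])

```text
time: 4.45
tool_pos: [0.5, -0.0109, 0.1337]
ee_rot: [3.142, 0.001, -3.108]
wrist_force: [0.8, -0.5, 0.7]
width: 0.0005
finger_force: 0.0
```

>>> carry_out([
  [255,[11,-48,0],0],
  [255,[10,-48,0],0],
  [255,[0,0,0],0],
  [255,[0,0,0],0],
])

```text
time: 4.85
tool_pos: [0.4826, -0.1067, 0.1335]
ee_rot: [3.141, 0.0, -3.112]
wrist_force: [0.7, 0.1, -0.4]
width: 0.0004
finger_force: 0.0
```

```bash
python3 - <<'E'
from h import *
where(); im=robot.snapshot("top"); cv2.imwrite("pics/t2.png",cv2.resize(im[150:290,220:400],None,fx=4.2,fy=4.2,interpolation=2))
E
```

```text
t 4.85 cutter [-126.4 -119.1] tipz 119.5 yaw rel deg -0.19 tilt [1.7995e+02 1.0000e-02] F [ 0.7  0.1 -0.4] w 0.4
```

View pics/t2.png

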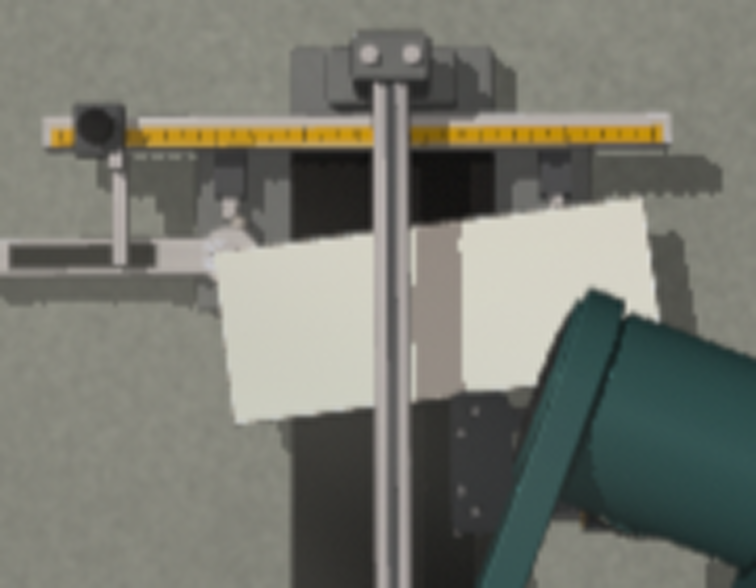

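The left arm is straight out, parallel to the fence at crop y≈256, and the tile has not moved. Next is the right arm, as a mirror image.

>>> carry_out([
  [255,[0,0,45],0],
  [255,[0,0,40],0],
  [255,[0,0,16],0],
  [255,[0,0,0],0],
  [255,[-4,-13,0],0],
  [255,[-7,-15,0],0],
  [255,[-6,-15,0],0],
  [255,[-11,-13,0],0],
])

```text
time: 5.7
tool_pos: [0.5145, -0.163, 0.034]
ee_rot: [-3.14, 0.002, -3.11]
wrist_force: [-0.6, 0.9, -0.8]
width: 0.0004
finger_force: 0.4
```

>>> carry_out([
  [255,[-10,-12,0],0],
  [255,[-10,-8,0],0],
  [255,[-10,-7,0],0],
  [255,[-9,-5,0],0],
  [255,[-10,-4,0],0],
  [255,[-10,-3,0],0],
  [255,[-10,-3,0],0],
  [255,[-4,0,0],0],
])

```text
time: 6.5
tool_pos: [0.5888, -0.2012, 0.0327]
ee_rot: [-3.141, 0.001, -3.109]
wrist_force: [-0.3, 0.2, -0.8]
width: 0.0004
finger_force: 0.0
```

>>> carry_out([
  [255,[0,0,0],0],
])

```text
time: 6.6
tool_pos: [0.588, -0.2005, 0.0324]
ee_rot: [-3.141, 0.0, -3.108]
wrist_force: [-0.3, 0.6, 0.3]
width: 0.0003
finger_force: 0.0
```

```bash
python3 - <<'E'
from h import *
where()
E
```

```text
t 6.60 cutter [ -24.1 -216.3] tipz 18.4 yaw rel deg 0.02 tilt [-1.7999e+02  2.0000e-02] F [-0.3  0.6  0.3] w 0.3
```

>>> carry_out([
  [255,[25,0,0],0],
  [255,[0,0,-48],0],
  [255,[0,0,-48],0],
  [255,[15,40,-14],0],
  [255,[15,40,0],0],
  [255,[15,40,0],0],
  [0,[15,40,0],0],
  [0,[16,41,0],0],
])

```text
time: 7.4
tool_pos: [0.4786, -0.0015, 0.1426]
ee_rot: [3.142, 0.0, -3.109]
wrist_force: [1.0, 1.1, -0.1]
width: 0.0131
finger_force: 0.0
```

>>> carry_out([
  [0,[0,0,0],0],
  [0,[0,0,0],0],
  [0,[0,0,0],0],
  [0,[0,0,0],0],
  [0,[0,0,0],0],
  [0,[0,0,0],0],
  [0,[0,0,0],0],
  [0,[0,0,0],0],
])

```text
time: 8.2
tool_pos: [0.4799, -0.0032, 0.1424]
ee_rot: [3.141, -0.0, -3.109]
wrist_force: [0.5, -0.6, -0.6]
width: 0.0769
finger_force: 0.0
```

```bash
python3 - <<'E'
from h import *
where()
E
```

```text
t 8.20 cutter [-125.7  -15.6] tipz 128.4 yaw rel deg -0.03 tilt [ 1.7999e+02 -1.0000e-02] F [ 0.5 -0.6 -0.6] w 76.9
```

>>> carry_out([
  [0,[0,0,0],0],
  [0,[0,0,0],0],
  [0,[0,0,0],0],
  [0,[0,0,40],0],
  [0,[0,0,35],0],
  [0,[0,0,15],0],
  [0,[0,0,0],0],
  [0,[0,0,0],0],
])

```text
time: 9.0
tool_pos: [0.4798, -0.0029, 0.0524]
ee_rot: [3.141, -0.0, -3.109]
wrist_force: [0.7, 1.3, 0.5]
width: 0.0937
finger_force: 0.0
```

```bash
python3 - <<'E'
from h import *
where()
im=robot.snapshot("side"); cv2.imwrite("pics/s3.png",cv2.resize(im[130:330,220:420],None,fx=3,fy=3,interpolation=2))
E
```

```text
t 9.00 cutter [-125.8  -15.3] tipz 38.4 yaw rel deg -0.01 tilt [ 1.7999e+02 -1.0000e-02] F [0.7 1.3 0.5] w 93.7
```

View pics/s3.png

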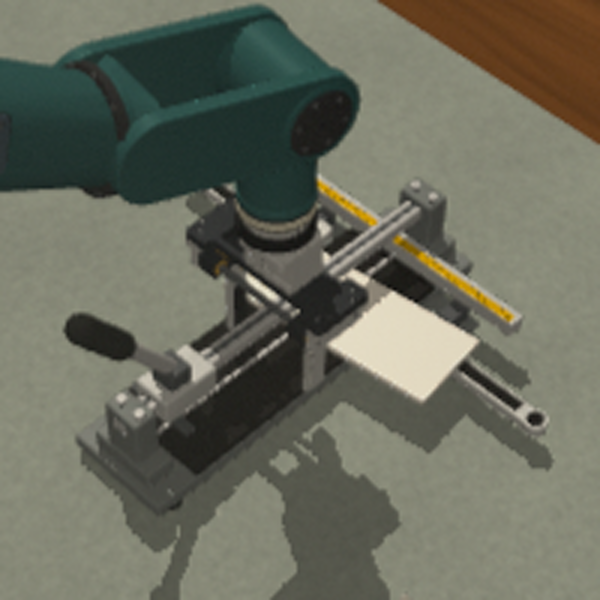

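The right arm is straight out too, with its end at crop (535,418). The open fingers straddle the rail just short of the tile, so I push towards the fence.

>>> carry_out([
  [0,[-10,0,0],0],
  [0,[-10,0,0],0],
  [0,[-8,0,0],0],
  [0,[-8,0,0],0],
  [0,[-8,0,0],0],
  [0,[-8,0,0],0],
  [0,[-8,0,0],0],
  [0,[-8,0,0],0],
])

```text
time: 9.85
tool_pos: [0.5482, -0.0008, 0.0522]
ee_rot: [-3.141, -0.001, -3.109]
wrist_force: [-2.4, -0.4, 1.4]
width: 0.0938
finger_force: 1.3
```

>>> carry_out([
  [0,[-4,0,0],0],
  [0,[-2,0,0],0],
  [0,[0,0,0],0],
])

```text
time: 10.15
tool_pos: [0.5543, -0.0006, 0.0523]
ee_rot: [-3.142, 0.001, -3.109]
wrist_force: [-0.7, 1.0, -0.6]
width: 0.0942
finger_force: 0.2
```

```bash
python3 - <<'E'
from h import *
where()
E
```

```text
t 10.15 cutter [-51.3 -15.4] tipz 38.3 yaw rel deg -0.01 tilt [-1.8e+02  5.0e-02] F [-0.7  1.  -0.6] w 94.2
```

Creep the last few mm until force shows.

>>> carry_out([
  [0,[-1,0,0],0],
  [0,[-1,0,0],0],
  [0,[0,0,0],0],
])

```text
time: 10.45
tool_pos: [0.5556, -0.0004, 0.0524]
ee_rot: [3.142, -0.0, -3.109]
wrist_force: [-1.5, -0.4, -0.4]
width: 0.0938
finger_force: 0.8
```

>>> carry_out([
  [0,[-1,0,0],0],
  [0,[-0.5,0,0],0],
  [0,[0,0,0],0],
])

```text
time: 10.75
tool_pos: [0.5573, -0.0004, 0.0524]
ee_rot: [3.141, 0.0, -3.109]
wrist_force: [-1.3, -1.7, -0.8]
width: 0.0942
finger_force: 0.8
```

```bash
python3 - <<'E'
from h import *
where()
E
```

```text
t 10.75 cutter [-48.2 -15.3] tipz 38.4 yaw rel deg -0.01 tilt [179.99   0.  ] F [-1.3 -1.7 -0.8] w 94.2
```

>>> carry_out([
  [0,[-1,0,0],0],
  [0,[-0.5,0,0],0],
  [0,[0,0,0],0],
])

```text
time: 11.05
tool_pos: [0.5587, -0.0003, 0.0524]
ee_rot: [3.141, -0.0, -3.109]
wrist_force: [-2.1, -0.8, -1.5]
width: 0.0938
finger_force: 0.9
```

>>> carry_out([
  [0,[-1,0,0],0],
  [0,[-0.5,0,0],0],
  [0,[0,0,0],0],
])

```text
time: 11.35
tool_pos: [0.5591, -0.0002, 0.0524]
ee_rot: [3.141, -0.003, -3.109]
wrist_force: [-6.1, -0.2, 2.4]
width: 0.0939
finger_force: 2.8
```

```bash
python3 - <<'E'
from h import *
where()
E
```

```text
t 11.35 cutter [-46.5 -15.2] tipz 38.4 yaw rel deg -0.02 tilt [ 1.7998e+02 -1.7000e-01] F [-6.1 -0.2  2.4] w 93.9
```

>>> carry_out([
  [0,[-0.7,0,0],0],
  [0,[-0.5,0,0],0],
  [0,[0,0,0],0],
])

```text
time: 11.65
tool_pos: [0.5591, -0.0002, 0.0523]
ee_rot: [3.141, -0.006, -3.109]
wrist_force: [-8.7, -0.5, 3.6]
width: 0.094
finger_force: 4.2
```

```bash
python3 - <<'E'
from h import *
where(); o=robot.get_obs(); print(o["wrist_torque"].round(3))
im=robot.snapshot("top"); cv2.imwrite("pics/t4.png",cv2.resize(im[150:290,220:400],None,fx=4.2,fy=4.2,interpolation=2))
E
```

```text
t 11.65 cutter [-46.4 -15.2] tipz 38.3 yaw rel deg -0.02 tilt [179.98  -0.33] F [-8.7 -0.5  3.6] w 94.0
[-0.003  1.584 -0.212]
```

View pics/t4.png

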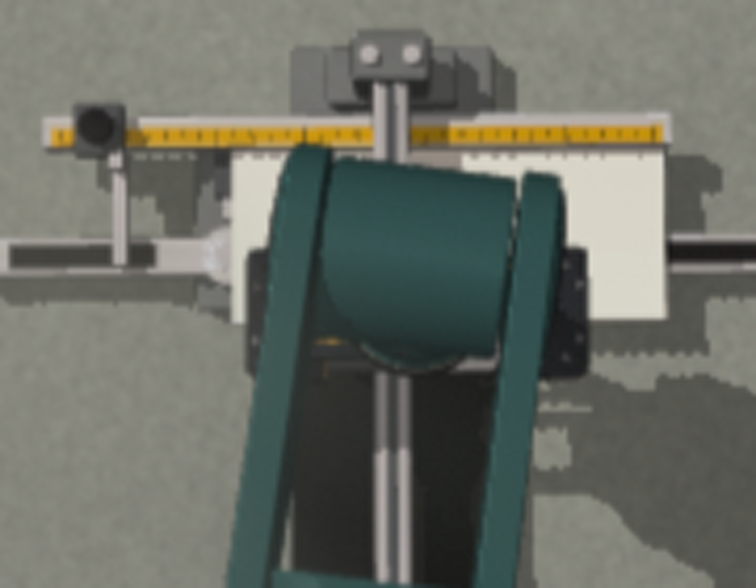

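The tile's far edge now lies along the fence from crop x=232 to 667. The gap to the stop is about 59 mm. I'll back off and go round to its right end.

>>> carry_out([
  [0,[10,0,0],0],
  [0,[10,0,0],0],
  [0,[0,0,-45],0],
  [0,[0,0,-45],0],
  [255,[0,0,0],0],
  [255,[-20,-42,0],0],
  [255,[-20,-42,0],0],
  [255,[-20,-43,0],0],
])

```text
time: 12.5
tool_pos: [0.6065, -0.1269, 0.1429]
ee_rot: [-3.141, 0.003, -3.107]
wrist_force: [-0.1, -0.1, 0.9]
width: 0.0654
finger_force: 0.0
```

>>> carry_out([
  [255,[-20,-43,0],0],
  [255,[0,0,0],0],
  [255,[0,0,0],0],
  [255,[0,0,0],0],
  [255,[0,0,0],0],
  [255,[0,0,0],0],
  [255,[0,0,0],0],
  [255,[0,0,0],0],
])

```text
time: 13.3
tool_pos: [0.627, -0.1676, 0.1428]
ee_rot: [-3.141, 0.001, -3.108]
wrist_force: [0.7, -0.3, -0.6]
width: 0.0018
finger_force: 0.0
```

```bash
python3 - <<'E'
from h import *
where()
E
```

```text
t 13.30 cutter [  15.9 -184.7] tipz 128.8 yaw rel deg 0.04 tilt [-1.7999e+02  3.0000e-02] F [ 0.7 -0.3 -0.6] w 1.8
```

>>> carry_out([
  [255,[0,0,40],0],
  [255,[0,0,35],0],
  [255,[0,0,15],0],
  [255,[0,0,0],0],
  [255,[0,8,0],0],
  [255,[0,8,0],0],
  [255,[0,6,0],0],
  [255,[0,6,0],0],
])

```text
time: 14.1
tool_pos: [0.6269, -0.1406, 0.0539]
ee_rot: [-3.139, 0.002, -3.108]
wrist_force: [-0.3, -3.4, 1.6]
width: 0.0002
finger_force: 1.5
```

>>> carry_out([
  [255,[-0.3,6,0],0],
  [255,[-0.3,6,0],0],
  [255,[-0.3,6,0],0],
  [255,[-0.3,6,0],0],
  [255,[-0.3,5,0],0],
  [255,[0,4,0],0],
  [255,[0,3,0],0],
  [255,[0,0,0],0],
])

```text
time: 14.9
tool_pos: [0.6261, -0.1049, 0.0533]
ee_rot: [-3.139, -0.001, -3.109]
wrist_force: [-2.8, -6.2, 5.2]
width: 0.0005
finger_force: 3.8
```

```bash
python3 - <<'E'
from h import *
where()
E
```

```text
t 14.90 cutter [  17. -122.] tipz 39.3 yaw rel deg -0.01 tilt [-1.7988e+02 -3.0000e-02] F [-2.8 -6.2  5.2] w 0.5
```

>>> carry_out([
  [255,[0,-1,-0.5],0],
  [255,[0,0,0],0],
  [255,[0,2,0],0],
  [255,[0,2,0],0],
  [255,[0,2,0],0],
  [255,[0,0,0],0],
])

```text
time: 15.5
tool_pos: [0.6259, -0.1006, 0.0537]
ee_rot: [-3.139, -0.0, -3.109]
wrist_force: [-2.6, -6.6, 6.2]
width: 0.0006
finger_force: 4.3
```

```bash
python3 - <<'E'
from h import *
where()
E
```

```text
t 15.50 cutter [  17.1 -117.7] tipz 39.7 yaw rel deg -0.03 tilt [-1.7983e+02 -3.0000e-02] F [-2.6 -6.6  6.2] w 0.6
```

>>> carry_out([
  [255,[0,-8,0],0],
  [255,[0,0,2.5],0],
  [255,[0,0,0],0],
  [255,[0,0,0],0],
])

```text
time: 15.9
tool_pos: [0.6261, -0.1063, 0.0494]
ee_rot: [3.14, -0.001, -3.108]
wrist_force: [-0.3, -0.4, -0.2]
width: 0.0004
finger_force: 0.0
```

>>> carry_out([
  [255,[0,4,0],0],
  [255,[0,4,0],0],
  [255,[0,2,0],0],
  [255,[0,0,0],0],
])

```text
time: 16.3
tool_pos: [0.6262, -0.0968, 0.0506]
ee_rot: [3.141, 0.0, -3.108]
wrist_force: [-0.2, -2.0, 0.9]
width: 0.0003
finger_force: 0.7
```

```bash
python3 - <<'E'
from h import *
where()
im=robot.snapshot("top"); cv2.imwrite("pics/t5.png",cv2.resize(im[150:290,220:400],None,fx=4.2,fy=4.2,interpolation=2))
E
```

```text
t 16.30 cutter [  17.5 -113.9] tipz 36.6 yaw rel deg 0.02 tilt [1.7999e+02 1.0000e-02] F [-0.2 -2.   0.9] w 0.3
```

View pics/t5.png

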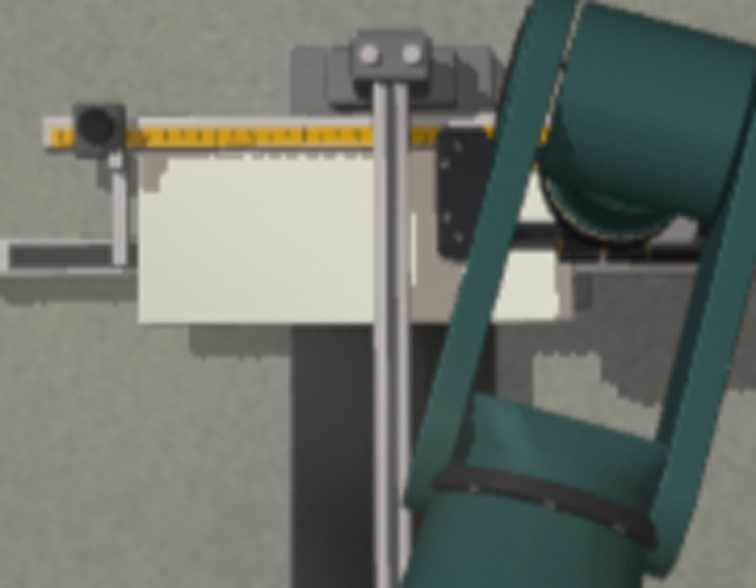

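The tile end is at crop x=138 and the stop face at 128, leaving about 5 mm. The lower fingertip brings the force right down. Creep on.

>>> carry_out([
  [255,[0,1.5,0],0],
  [255,[0,1.5,0],0],
  [255,[0,0,0],0],
])

```text
time: 16.65
tool_pos: [0.6261, -0.0942, 0.0506]
ee_rot: [-3.142, 0.0, -3.109]
wrist_force: [-0.7, -3.4, 0.7]
width: 0.0005
finger_force: 1.1
```

>>> carry_out([
  [255,[0,1,0],0],
  [255,[0,0.5,0],0],
  [255,[0,0,0],0],
])

```text
time: 16.95
tool_pos: [0.6261, -0.0927, 0.0506]
ee_rot: [-3.142, 0.0, -3.109]
wrist_force: [0.5, -3.0, 0.9]
width: 0.0008
finger_force: 1.4
```

>>> carry_out([
  [255,[0,1,0],0],
  [255,[0,0.5,0],0],
  [255,[0,0,0],0],
])

```text
time: 17.25
tool_pos: [0.6261, -0.0912, 0.0506]
ee_rot: [3.142, 0.0, -3.109]
wrist_force: [0.5, -3.6, 1.2]
width: 0.0006
finger_force: 1.5
```

>>> carry_out([
  [255,[0,1,0],0],
  [255,[0,0.5,0],0],
  [255,[0,0,0],0],
])

```text
time: 17.55
tool_pos: [0.626, -0.0906, 0.0506]
ee_rot: [-3.14, 0.0, -3.109]
wrist_force: [-0.5, -4.5, 0.7]
width: 0.0003
finger_force: 2.2
```

>>> carry_out([
  [255,[0,0.7,0],0],
  [255,[0,0.3,0],0],
  [255,[0,0,0],0],
])

```text
time: 17.85
tool_pos: [0.626, -0.0904, 0.0506]
ee_rot: [-3.138, 0.0, -3.109]
wrist_force: [-0.1, -6.2, 1.7]
width: 0.0004
finger_force: 2.7
```

>>> carry_out([
  [255,[0,0.7,0],0],
  [255,[0,0.3,0],0],
  [255,[0,0,0],0],
])

```text
time: 18.15
tool_pos: [0.626, -0.0902, 0.0508]
ee_rot: [-3.137, 0.001, -3.11]
wrist_force: [-0.5, -7.7, 1.2]
width: 0.0003
finger_force: 3.3
```

>>> carry_out([
  [255,[0,-15,0],0],
  [255,[0,0,-45],0],
  [255,[0,0,-45],0],
  [0,[23,34,0],0],
  [0,[23,34,0],0],
  [0,[23,34,0],0],
  [0,[23,34,0],0],
  [0,[0,0,0],0],
])

```text
time: 18.95
tool_pos: [0.527, 0.0345, 0.1401]
ee_rot: [3.137, -0.002, -3.104]
wrist_force: [0.2, -0.5, 0.1]
width: 0.037
finger_force: 0.0
```

>>> carry_out([
  [0,[0,0,0],0],
  [0,[0,0,0],0],
  [0,[0,0,0],0],
  [0,[0,0,0],0],
  [0,[0,0,0],0],
  [0,[0,0,0],0],
  [0,[0,0,0],0],
  [0,[0,0,0],0],
])

```text
time: 19.75
tool_pos: [0.53, 0.0302, 0.1405]
ee_rot: [3.141, 0.0, -3.109]
wrist_force: [0.2, 0.3, 0.8]
width: 0.0939
finger_force: 0.0
```

```bash
python3 - <<'E'
from h import *
where()
E
```

```text
t 19.75 cutter [-74.5  16.1] tipz 126.5 yaw rel deg -0.01 tilt [179.99   0.  ] F [0.2 0.3 0.8] w 93.9
```

>>> carry_out([
  [0,[0,0,40],0],
  [0,[0,0,35],0],
  [0,[0,0,14],0],
  [0,[-8,0,0],0],
  [0,[-8,0,0],0],
  [0,[-8,0,0],0],
  [0,[-2,0,0],0],
  [0,[0,0,0],0],
])

```text
time: 20.55
tool_pos: [0.5566, 0.031, 0.0518]
ee_rot: [3.142, 0.001, -3.109]
wrist_force: [-1.0, 0.0, 0.7]
width: 0.0935
finger_force: 0.0
```

>>> carry_out([
  [0,[-1,0,0],0],
  [0,[-0.5,0,0],0],
  [0,[-0.5,0,0],0],
  [0,[0,0,0],0],
])

```text
time: 20.95
tool_pos: [0.5577, 0.0311, 0.0514]
ee_rot: [3.141, -0.0, -3.109]
wrist_force: [-0.4, 0.3, 0.3]
width: 0.0939
finger_force: 0.2
```

>>> carry_out([
  [0,[-1,0,0],0],
  [0,[-0.5,0,0],0],
  [0,[-0.5,0,0],0],
  [0,[0,0,0],0],
])

```text
time: 21.35
tool_pos: [0.5579, 0.0312, 0.0514]
ee_rot: [3.141, -0.005, -3.109]
wrist_force: [-6.3, -0.2, 4.1]
width: 0.0938
finger_force: 3.2
```

>>> carry_out([
  [0,[-1,0,0],0],
  [0,[0,0,0],0],
  [0,[5,0,0],0],
  [0,[20,0,0],0],
  [0,[0,0,-45],0],
  [0,[0,0,-45],0],
  [0,[0,0,-40],0],
  [0,[30,38,0],0],
])

```text
time: 22.15
tool_pos: [0.511, 0.0651, 0.189]
ee_rot: [-3.14, 0.017, -3.114]
wrist_force: [0.2, 0.8, 0.6]
width: 0.0941
finger_force: 0.0
```

>>> carry_out([
  [0,[28,38,0],0],
  [0,[28,38,0],0],
  [0,[28,38,0],0],
  [0,[28,38,0],0],
  [0,[28,38,0],0],
  [0,[28,38,0],0],
  [0,[28,38,0],0],
  [0,[0,0,0],0],
])

```text
time: 22.95
tool_pos: [0.2969, 0.3308, 0.1818]
ee_rot: [3.138, 0.0, -3.1]
wrist_force: [0.8, 0.0, 0.1]
width: 0.0937
finger_force: 0.0
```

```bash
python3 - <<'E'
from h import *
where()
im=robot.snapshot("top"); cv2.imwrite("pics/t6.png",cv2.resize(im[150:290,210:410],None,fx=4,fy=4,interpolation=2))
im=robot.snapshot("side"); cv2.imwrite("pics/s6.png",im)
# tile near edge line vs fence
for u,v,z in((150,1,1),):pass
E
```

```text
t 22.95 cutter [-297.6  324.3] tipz 167.8 yaw rel deg 0.48 tilt [1.798e+02 2.000e-02] F [0.8 0.  0.1] w 93.7
```

View pics/t6.png

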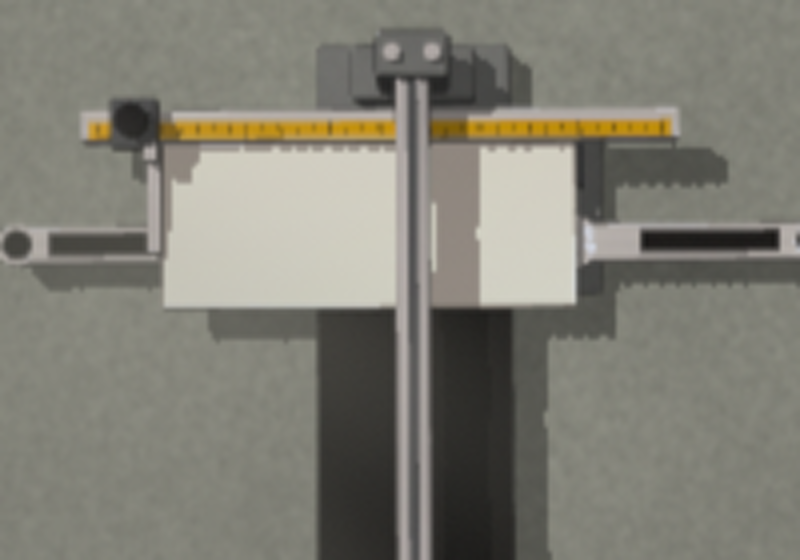

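View pics/s6.png

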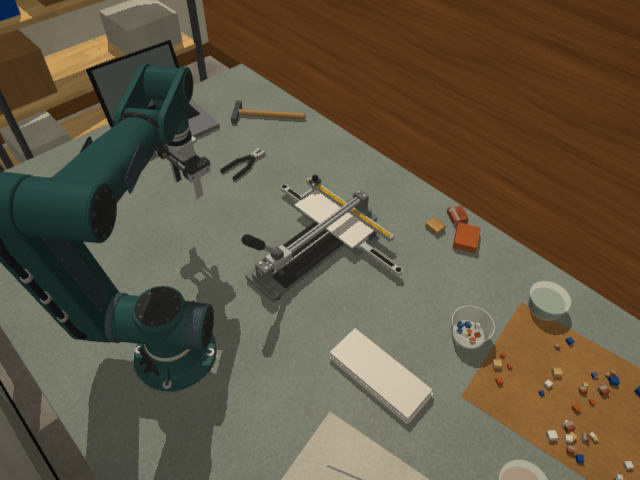

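The top view shows both arms straight out and the tile along the fence with its left end at the stop (crop x≈162). The side view shows the tile flat and the bystanders in place. I'll check squareness at subpixel level.

```bash
python3 - <<'E'
from h import *
g=np.mean([cv2.cvtColor(robot.snapshot("top"),6).astype(float) for _ in range(4)],0)
def edge(prof,sign):
    d=np.diff(prof)*sign; k=int(d.argmax()); w=np.clip(d[max(k-2,0):k+3],0,None); return (np.arange(max(k-2,0),max(k-2,0)+len(w))@w)/w.sum()+.5
def rows(cols,r0,r1,s): return [(c,r0+edge(g[r0:r1,c],s)) for c in cols]
def fit(pts,z,n):
    w=np.array([cut(ray("top",*p,z)) for p in pts]); i=0 if n=='x' else 1; j=1-i
    a=np.polyfit(w[:,j],w[:,i],1); r=w[:,i]-np.polyval(a,w[:,j]); ok=abs(r)<1.0; a=np.polyfit(w[ok,j],w[ok,i],1); return a,w[ok,j].min().round(),w[ok,j].max().round(),ok.sum(),r[ok].std().round(2)
print("near edge",fit(rows(list(range(255,305))+list(range(334,352)),220,232,-1),.043,'x'))
print("fence back",fit(rows(list(range(255,305))+list(range(325,370)),172,180,1),.055,'x'))
le=[(247+edge(g[r,247:256],1),r) for r in range(196,224)]
print("tile left",fit(le,.043,'y'), [round(a,1) for a,_ in le])
print("tile right",fit([(350+edge(g[r,350:358],-1),r) for r in range(190,222)],.043,'y'))
print("blade left",fit([(243+edge(g[r,243:250],1),r) for r in range(190,210)],.052,'y'))
rail=[(305+edge(g[r,305:314],1),r) for r in range(230,280)]; print("rail left",fit(rail,.09,'y'))
E
```

```text
near edge (array([ 1.78575385e-03, -3.96016901e+01]), np.float64(-91.0), np.float64(141.0), np.int64(68), np.float64(0.41))
fence back (array([-1.39060050e-03,  7.83502663e+01]), np.float64(-135.0), np.float64(139.0), np.int64(89), np.float64(0.35))
tile left (array([-7.82436939e-02,  1.49848424e+02]), np.float64(-31.0), np.float64(33.0), np.int64(26), np.float64(0.51)) [np.float64(251.8), np.float64(251.8), np.float64(251.8), np.float64(251.8), np.float64(251.8), np.float64(251.9), np.float64(251.8), np.float64(251.8), np.float64(251.9), np.float64(251.8), np.float64(251.8), np.float64(251.7), np.float64(251.2), np.float64(251.2), np.float64(251.2), np.float64(251.2), np.float64(251.2), np.float64(251.1), np.float64(251.1), np.float64(250.4), np.float64(250.3), np.float64(250.2), np.float64(250.2), np.float64(250.3), np.float64(250.3), np.float64(250.3), np.float64(250.3), np.float64(250.3)]
tile right (array([ 2.53397449e-03, -9.77272604e+01]), np.float64(-28.0), np.float64(48.0), np.int64(32), np.float64(0.28))
blade left (array([1.49145117e-02, 1.59955546e+02]), np.float64(2.0), np.float64(48.0), np.int64(20), np.float64(0.23))
rail left (array([-2.92573764e-03,  9.71781687e+00]), np.float64(-167.0), np.float64(-53.0), np.int64(50), np.float64(0.12))
```

```bash
python3 -c "
from bench import robot
print(robot.close_job())"
```

```text
the job is handed in; nothing more can be done
None
```

I handed the job in at about 23 s of the 72 s: both support arms are straight out at their stops, and the tile lies flat, flush to the fence and then the side stop within about 1 mm by the camera; the stop and the bystanders look unmoved.

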